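# Line up the round-bottom flasks by size on their cork rings

### The job

Put the clean round-bottom flasks away in size order: take the four smaller ones from where they stand about the bench and set one on each of the four cork rings in the steel tray, so that the row steps down in size from the big flask that stands at one end of the tray - the next largest beside it, the smallest at the other end. Each flask must sit centred and upright in its ring, let go of; never tip a flask over on the way, and leave the big flask standing where it is.

Things in the scene. Friction and masses are not known exactly. Their poses are not given: they have to be found in the camera images.
- flask_25: Smallest of five round-bottom glass flasks (25 mL), loose, empty, 50 g: ball 41 mm across, bottom-heavy; straight neck 20 mm in diameter to grip from above (its top 35 mm), 78 mm tall. Origin: lowest point of the ball; z up through the neck. Starts upright on its own cork ring on the bench. Seated, its origin is 10.9 mm above the ring's underside.
- flask_50: Second smallest of five round-bottom glass flasks (50 mL), loose, empty, 70 g: ball 51 mm across, bottom-heavy; straight neck 22 mm in diameter to grip from above (its top 42 mm), 95 mm tall. Origin: lowest point of the ball; z up through the neck. Starts upright on its own cork ring on the bench. Seated, its origin is 13.0 mm above the ring's underside.
- flask_100: Middle-sized of five round-bottom glass flasks (100 mL), loose, empty, 90 g: ball 64 mm across, bottom-heavy; straight neck 25 mm in diameter to grip from above (its top 49 mm), 115 mm tall. Origin: lowest point of the ball; z up through the neck. Starts upright on its own cork ring on the bench. Seated, its origin is 14.7 mm above the ring's underside.
- flask_250: Second largest of five round-bottom glass flasks (250 mL), loose, empty, 150 g: ball 85 mm across, bottom-heavy; straight neck 32 mm in diameter to grip from above (its top 58 mm), 145 mm tall. Origin: lowest point of the ball; z up through the neck. Starts upright on its own cork ring on the bench. Seated, its origin is 16.3 mm above the ring's underside.
- seat_1: End cork ring of the four alike, seat_1 to seat_4 in sequence 82 mm apart in a straight steel tray (338 x 92 mm, rim 12 mm high). Fixed; round section, 70 mm across, 22 mm high, hole 26 mm wide in which any of the balls centres itself. Origin: centre of its underside, 2 mm above the bench.
- seat_2: Inner cork ring of the four alike, seat_1 to seat_4 in sequence 82 mm apart in a straight steel tray (338 x 92 mm, rim 12 mm high). Fixed; round section, 70 mm across, 22 mm high, hole 26 mm wide in which any of the balls centres itself. Origin: centre of its underside, 2 mm above the bench.
- seat_3: Inner cork ring of the four alike, seat_1 to seat_4 in sequence 82 mm apart in a straight steel tray (338 x 92 mm, rim 12 mm high). Fixed; round section, 70 mm across, 22 mm high, hole 26 mm wide in which any of the balls centres itself. Origin: centre of its underside, 2 mm above the bench.
- seat_4: End cork ring of the four alike, seat_1 to seat_4 in sequence 82 mm apart in a straight steel tray (338 x 92 mm, rim 12 mm high). Fixed; round section, 70 mm across, 22 mm high, hole 26 mm wide in which any of the balls centres itself. Origin: centre of its underside, 2 mm above the bench.
- flask_500: Largest flask (500 mL), ball 105 mm across, neck 34 mm, with its own cork ring as one loose piece on the bench, in line with the row, 105 mm beyond the end ring at one or the other end of the tray (a brown bottle stands at the other end). Origin: centre of its ring's underside; mouth 192 mm above. Marks the large end of the row; not to be moved.
Not all that is in view belongs to the job. Leave any green look-alike of the flask_250 alone.

How it is judged (in metres and radians):
At the end, for the whole second after the job is handed in: Stepping down from the 500 mL flask's end, the rings hold the 250, 100, 50 and 25 mL flasks: each within 15 mm of the ring's centre, at most 6 mm above seated height, within 0.3 rad of upright, at rest, released; the 500 mL flask is upright and within 20 mm of its start (((horizontal distance between flask_500 and seat_1 below 0.17 m and horizontal distance between flask_250 and seat_1 below 0.015 m and z of flask_250 in the frame of seat_1 below 0.0223 m and horizontal distance between flask_100 and seat_2 below 0.015 m and z of flask_100 in the frame of seat_2 below 0.0207 m and horizontal distance between flask_50 and seat_3 below 0.015 m and z of flask_50 in the frame of seat_3 below 0.019 m and horizontal distance between flask_25 and seat_4 below 0.015 m and z of flask_25 in the frame of seat_4 below 0.0169 m) or (horizontal distance between flask_500 and seat_4 below 0.17 m and horizontal distance between flask_250 and seat_4 below 0.015 m and z of flask_250 in the frame of seat_4 below 0.0223 m and horizontal distance between flask_100 and seat_3 below 0.015 m and z of flask_100 in the frame of seat_3 below 0.0207 m and horizontal distance between flask_50 and seat_2 below 0.015 m and z of flask_50 in the frame of seat_2 below 0.019 m and horizontal distance between flask_25 and seat_1 below 0.015 m and z of flask_25 in the frame of seat_1 below 0.0169 m)) and angle between each of flask_25, flask_50, flask_100, flask_250's own z axis and vertical below 0.3 rad and linear speed of each of flask_25, flask_50, flask_100, flask_250 below 0.03 m/s and angular speed of each of flask_25, flask_50, flask_100, flask_250 below 0.3 rad/s and contact force between each of flask_25, flask_50, flask_100, flask_250 and the fingers below 0.05 N and distance of flask_500 from where it was at the start of the episode below 0.02 m and angle between flask_500's own z axis and vertical below 0.15 rad); the robot touches nothing.
It fails at once if the 25 mL flask is tipped over (more than 0.9 rad from upright) (angle between flask_25's own z axis and vertical above 0.9 rad).
It fails at once if the 50 mL flask is tipped over (more than 0.9 rad from upright) (angle between flask_50's own z axis and vertical above 0.9 rad).
It fails at once if the 100 mL flask is tipped over (more than 0.9 rad from upright) (angle between flask_100's own z axis and vertical above 0.9 rad).
It fails at once if the 250 mL flask is tipped over (more than 0.9 rad from upright) (angle between flask_250's own z axis and vertical above 0.9 rad).
It fails at once if the 500 mL flask is knocked away or over (distance of flask_500 from where it was at the start of the episode above 0.03 m or angle between flask_500's own z axis and vertical above 0.4 rad).
It also fails if it takes over 128 s, if anything falls off the work surface, if the arm or the gripper's body presses on something with over 40 N, if the wrist force passes 120 N, or if a joint passes its speed limit or range.

### The arm

A 6-joint arm with a two-finger parallel gripper is mounted at the origin on the work surface; the furniture and walls round the work are solid. World frame = base frame: x ahead of the robot, y to its left, z up, the work surface at z = 0. Lengths are in mm, angles in rad, forces in N, time in s.
With the tool pointing down it reaches from about 275 to 750 mm from the base axis. Payload 10.2 kg.
Tool frame: the origin (TCP) lies at the very end of the fingers, on their centre line; the grasp point (between the pads) lies 19 mm behind it; z points along the fingers, y is the line along which they close (so a half turn about z gives the same grasp; the last joint's range is limited). The gripper opens to 85 mm and grips with 20 to 120 N. Pads are 22 mm wide; open, the fingers measure 114 mm over their backs; the gripper's body (76 mm by 85 mm) begins 54 mm behind the grasp point. The pads swing forward as they close: fully open they stand 13 mm farther back than shut.
Start: joints at [0.484, 0.313, 1.498, -0, 1.331, -0.223], TCP at [399.178, 341.01, 231.294] pointing down, gripper open.
Joint ranges: [-2.94, 2.94], [-0.97, 2.17], [0.19, 2.56], [-1.23, 4.37], [0.02, 3.11], [-2.88, 2.88]. Speed limits (rad/s): [2.39, 2.39, 3.01, 3.14, 3.14, 3.14].

### API

Orientations are given as a unit quaternion [w, x, y, z].
In Python, from rig import * gives the robot as it stands. The module is installed in compiled form; this text tells all that it offers.
- The arm moves only by the shell command python3 -m crank 'ROWS' [FORCE]. ROWS is JSON, a list that holds one entry, the list of rows, each a list of 7 numbers: the shift along the tool's x, y, z in units of 25 mm (1.0 is 25 mm), then the turn, a rotation vector about the tool's x, y, z in units of 8 degrees (1.0 is 8 degrees), then the finger opening in mm, from 0 to 85.4. A call has exactly 8 rows; each row shifts and turns the commanded pose from where the row before left it, along the tool's axes as they then stand; what a row does not reach is not made up. A row lasts 1/10 s, in which the tool goes at most 50 mm and 8.59 degrees, less where a joint would pass 70% of its speed; a pose out of reach is approached as far as the arm can. A call is refused whole if a number of a shift passes 1 or a number of a turn 1, either way. A call with a gripper value outside its range is refused whole. The fingers move at their own pace and stop on an object; FORCE is the grip in N (left out, the last holds). Time passes only in rows, so rows that do not move let the fingers close, or fill a call up. It gives the time, the measured TCP pose, the force, the opening and the grip force at its end, in the units of the state.
- sense(): the state, without advancing time (a new reading comes with each control period).
- capture(name): name is "scene" or "top"; returns the picture (384x512x3 uint8, blue, green, red); there is no depth.
- camera_model(name): a dict with "fx", "fy", "cx", "cy" (pixels), "world_from_camera" (4x4, takes a point from camera to world coordinates). Camera axes: x right, y up, looking along -z (the intrinsics and any distortion apply to the point x, -y, -z); pixel columns grow to the right and rows downward; lengths in mm; the calibration is good to about 2 mm. A picture is of the moment at which its call begins. camera_model takes no time and is no camera call.
- finish_job(): hands the job in; it is judged then, once.
The state is a dict: "time_s": time; "joints": joint angles; "dq": joint speeds; "tau": joint torques, N m; "eef_pos": TCP position; "ee_rot": TCP orientation; "force": force on the tool from outside, world axes, zero at the start; "wrist_torque": the same for the moment, N m; "grip_width": opening from 0.0 (shut) to 1.0 (fully open); "grip_force": force on a finger pad.
Only numpy, scipy, OpenCV 4.12 (cv2) and the standard library are available. Lean on these libraries where they do the work, as an engineer would, in place of code of your own. Each camera call takes 0.05 s, during which the arm holds its last target. There are 200 camera calls.

## Working session

There is one attempt and no reset: what is moved stays moved. The work goes in short steps, Python scripts to look and compute and a shell command to move; the robot and the scene stay as the last step left them, time stands still between calls to the robot, and variables do not carry over. Pictures are saved under pics/ and viewed, at most 14 in all, crops included, and the job is handed in when it is done.

```bash
mkdir -p pics; python3 - <<'E'
from rig import *
import cv2
for n in("scene","top"):
    cv2.imwrite(f"pics/{n}0.png",capture(n)); m=camera_model(n); print(n,m)
print(sense())
E
```

```text
scene {'fx': 350.09369975594507, 'fy': 350.09369975594507, 'cx': 251.28952181551142, 'cy': 190.50424125310138, 'world_from_camera': array([[-9.67478523e-01,  1.81738195e-01, -1.75944695e-01,
         2.23328061e+02],
       [-2.52526701e-01, -7.34301420e-01,  6.30104507e-01,
         8.19915792e+02],
       [-1.46823835e-02,  6.54043311e-01,  7.56314601e-01,
         1.19972918e+03],
       [ 0.00000000e+00,  0.00000000e+00,  0.00000000e+00,
         1.00000000e+00]])}
top {'fx': 377.1170290858533, 'fy': 377.1170290858533, 'cx': 262.18423149386416, 'cy': 189.1773393208474, 'world_from_camera': array([[ 2.93187290e-03,  9.79006106e-01, -2.03809834e-01,
         1.93218356e+02],
       [-9.99980474e-01,  1.74551885e-03, -6.00040741e-03,
        -1.62802305e+02],
       [-5.51868158e-03,  2.03823446e-01,  9.78992108e-01,
         1.49178180e+03],
       [ 0.00000000e+00,  0.00000000e+00,  0.00000000e+00,
         1.00000000e+00]])}
{'time_s': 0.1, 'joints': array([ 4.83623786e-01,  3.13407216e-01,  1.49832706e+00,  3.21671706e-05,
        1.33097815e+00, -2.23370065e-01]), 'dq': array([-0.00064345,  0.00020132, -0.00362717, -0.00118003, -0.00168291,
       -0.00078648]), 'tau': array([ 2.81884102e-03, -4.12900150e+01, -2.60145092e+01, -2.34619401e-04,
        3.06750611e-03, -4.15561601e-05]), 'eef_pos': array([398.9692313 , 340.92340349, 230.79837636]), 'ee_rot': array([-3.53565864e-04,  4.18601620e-01,  9.08169791e-01, -4.34404681e-04]), 'force': array([ 0.51328413, -0.60048019,  0.39663895]), 'wrist_torque': array([-0.00410531,  0.00142204,  0.01153942]), 'grip_force': 0.0, 'grip_width': 0.9975197623602575}
```

View pics/scene0.png

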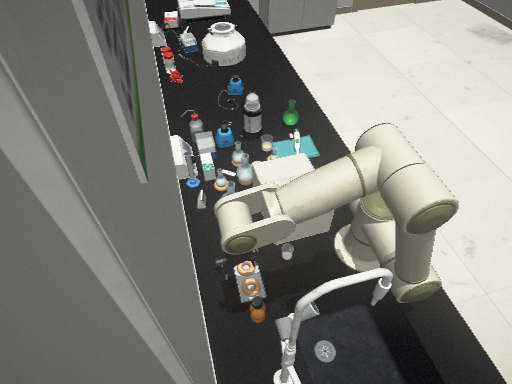

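View pics/top0.png

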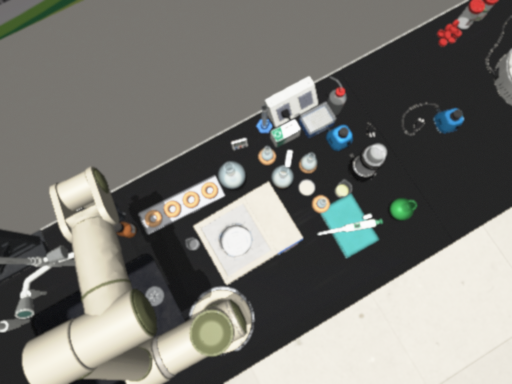

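The scene shows the flasks near (237,158), (245,175), (221,183), with the arm partly hiding the tray. In the top view the tray rings are at (154,217), (172,209), (191,200) and (210,190). The 500 mL flask is at (232,175), and the brown bottle is at the other end at (125,230). Next I'll crop closer on the candidates.

```bash
python3 - <<'E'
import cv2
a=cv2.imread("pics/top0.png")[135:225,215:365]
cv2.imwrite("pics/topc.png",cv2.resize(a,None,fx=5.3,fy=5.3,interpolation=cv2.INTER_CUBIC))
a=cv2.imread("pics/scene0.png")[95:225,170:310]
cv2.imwrite("pics/scenec.png",cv2.resize(a,None,fx=4.5,fy=4.5,interpolation=cv2.INTER_CUBIC))
E
```

```text
(no output)
```

View pics/topc.png

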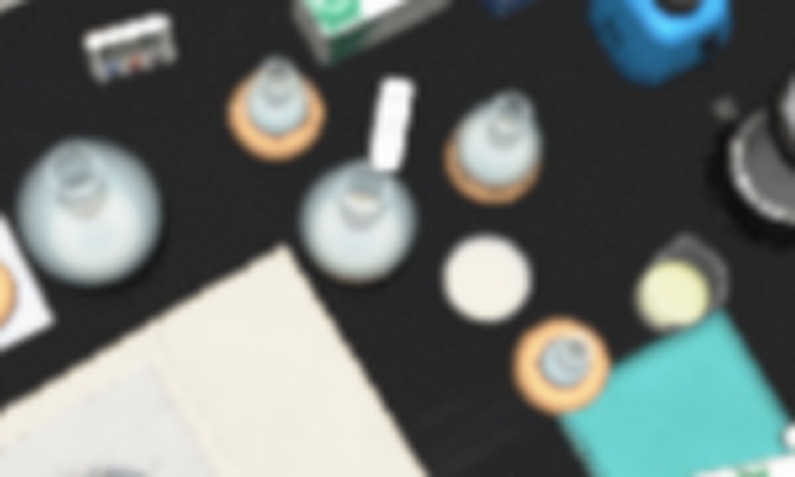

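View pics/scenec.png

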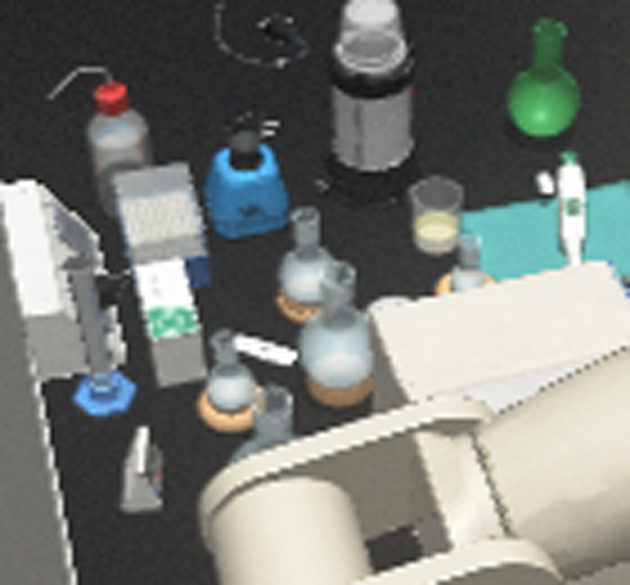

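Candidates for each flask, from the close crops (top-view pixels):
- **250:** glass ball (282,177), mouth (284,169). The green look-alike at (402,209) and the 500 at (232,175) are excluded.
- **100:** (308,163), mouth (312,155).
- **50:** (267,155), mouth (268,148).
- **25:** ring (321,204), mouth (324,201).
- **Distractors:** cream cap (307,187) and beaker (342,190).

Next I'll triangulate the mouths and segment the cork.

```bash
cat > h.py <<'E'
import numpy as np, cv2
from rig import *
def ray(n,u,v):
    m=camera_model(n);T=m["world_from_camera"]
    d=T[:3,:3]@np.array([(u-m["cx"])/m["fx"],-(v-m["cy"])/m["fy"],-1.]);return T[:3,3],d/np.linalg.norm(d)
def tri(p,q):
    A=np.zeros((3,3));b=np.zeros(3);R=[ray("scene",*p),ray("top",*q)]
    for c,d in R: P=np.eye(3)-np.outer(d,d);A+=P;b+=P@c
    x=np.linalg.solve(A,b);return x,np.linalg.norm(np.cross(R[0][1],x-R[0][0]))*2
def atz(n,u,v,z):
    c,d=ray(n,u,v);return c+d*(z-c[2])/d[2]
def proj(n,X):
    m=camera_model(n);T=m["world_from_camera"];p=T[:3,:3].T@(np.asarray(X,float)-T[:3,3])
    return np.array([m["cx"]+m["fx"]*p[0]/-p[2],m["cy"]-m["fy"]*p[1]/-p[2]])
E
python3 - <<'E'
from h import *
np.set_printoptions(precision=1,suppress=True)
M=dict(f100=((238,142.6),(312.2,155.4)),f250=((244.9,155.4),(284.1,169.3)),f50=((219.1,170.6),(267.8,148.2)),f25=((274.4,148.8),(323.7,201)),f500=((230.7,183.4),(229.7,166)))
for k,(p,q) in M.items(): print(k,*tri(p,q))
im=cv2.imread("pics/top0.png");hsv=cv2.cvtColor(im,cv2.COLOR_BGR2HSV)
mk=cv2.inRange(hsv,(5,70,120),(22,255,255))
n,l,s,c=cv2.connectedComponentsWithStats(mk)
for i in range(1,n):
    if s[i,4]>25:
        x,y,w,h=s[i,:4]; cen=(x+(w-1)/2,y+(h-1)/2); cv,_=cv2.minEnclosingCircle(np.argwhere(l==i)[:,::-1].astype(np.float32))
        print(s[i],np.array(cv),atz("top",*cv,15))
E
```

```text
f100 [ 607.1 -342.5  125.7] 1.6140433635435096
f250 [ 543.9 -234.4  158.7] 2.199004883021962
f50 [ 645.4 -175.5   98.2] 0.6605695335013603
f25 [ 442.3 -387.4   82.5] 1.9448758548083436
f500 [547.2 -38.5 189. ] 3.310709796738028
[258 150  18  15 110] [266.5 156. ] [ 638.8 -170.9   15. ]
[299 162  17  11  53] [307.  165.5] [ 598.9 -335.    15. ]
[202 183  16  15 159] [209.3 190.1] [496.6  57.9  15. ]
[183 192  16  16 167] [190.5 199. ] [460.2 131.6  15. ]
[312 195  18  18 161] [320.5 203.5] [ 443.1 -385.2   15. ]
[164 201  17  16 175] [171.8 208.4] [422.2 204.4  15. ]
[145 210  17  17 184] [153.1 218. ] [383.6 275.9  15. ]
[122 224  10  12  79] [126.9 229.6] [337.7 376.   15. ]
```

```bash
python3 - <<'E'
from h import *
np.set_printoptions(precision=1,suppress=True)
M=dict(f100=((238,142.6),(312.2,155.4),129.7,(307,163.9)),f250=((244.9,155.4),(284.1,169.3),161.3,None),f50=((219.1,170.6),(267.8,148.2),108,(266.5,156)),f25=((274.4,148.8),(323.7,201),88.9,(320.5,203.5)),f500=((230.7,183.4),(229.7,166),192,None))
for k,(p,q,z,r) in M.items(): print(k,"top",atz("top",*q,z)[:2],"scene",atz("scene",*p,z)[:2],"ring",atz("top",*r,13)[:2] if r else "")
print("250 ball",atz("top",282.5,176.5,59)[:2],"500 ball",atz("top",232,175,75)[:2])
print("box corner",tri((252.7,162.8),(269.,181.3)), "bottle",atz("top",125,229,100))
S=np.array([[496.6,57.9],[460.2,131.6],[422.2,204.4],[383.6,275.9]])
c=S.mean(0);u=np.linalg.svd(S-c)[2][0];u*=np.sign(u[1]);print("u",np.degrees(np.arctan2(u[1],u[0])),[c+u*82*k for k in(-1.5,-.5,.5,1.5)])
E
```

```text
f100 top [ 606.7 -342. ] scene [ 604.8 -338. ] ring [ 606.2 -335.4]
f250 top [ 544.3 -234.3] scene [ 541.9 -231.5] ring 
f50 top [ 641.8 -175.4] scene [ 642.  -166.6] ring [ 639.4 -170.9]
f25 top [ 440.1 -386.4] scene [ 442.  -380.6] ring [ 443.4 -385.5]
f500 top [548.1 -38.7] scene [544.5 -35.7] ring 
250 ball [ 542.2 -233.2] 500 ball [544.  -37.2]
box corner (array([ 494.4, -179. ,  178.6]), np.float64(1.8335301304925282)) bottle [331.7 352.3 100. ]
u 117.41517647481851 [array([497.3,  58.3]), array([459.5, 131.1]), array([421.8, 203.8]), array([384. , 276.6])]
```

Checks:
- Mouth heights come out near spec, and the seats are 82 mm apart.
- The 500 stands 105 mm beyond the (497,58) seat, so the 250 goes there.
- The cream box is about 179 mm tall, so flasks must be carried high.

Turning the tool x along the row and flying over to the 250.

```bash
cat > g.py <<'E'
import sys
from h import *
from scipy.spatial.transform import Rotation as R
u=np.array([-.4604,.8877]);v=np.array([.8877,.4604])
T=dict(f250=(542.8,-233),f100=(606,-338.5),f50=(640.5,-172),f25=(441.8,-385),s1=(497.3,58.3),s2=(459.5,131.1),s3=(421.8,203.8),s4=(384,276.6))
def rep(name,z):
    s=sense();p=s["eef_pos"];w,x,y,zz=s["ee_rot"];Rm=R.from_quat([x,y,zz,w]).as_matrix()
    d=Rm.T@(np.array([*T[name],z])-p)/25
    want=np.array([[*u,0],[*v,0],[0,0,-1]]).T
    print("t",round(s["time_s"],1),"tcp",p.round(1),"units",d.round(2),"turn",np.degrees(R.from_matrix(Rm.T@want).as_rotvec()/8).round(2),"F",s["force"].round(1),"grip",s["grip_width"].round(3),s["grip_force"].round(1))
if __name__=="__main__": rep(sys.argv[1],float(sys.argv[2]))
E
python3 -m crank '[[[0,0,0,0,0,0.82,85],[0,0,0,0,0,0.82,85],[-1,0,-0.5,0,0,0,85],[-1,0,-0.5,0,0,0,85],[-1,0,-0.5,0,0,0,85],[-1,0,0,0,0,0,85],[-1,0,0,0,0,0,85],[-1,0,0,0,0,0,85]]]' 20
python3 g.py f250 265
```

```text
time_s: 0.9
eef_pos: [468.4, 206.8, 268.6]
ee_rot: [-0.0, 0.52, 0.854, -0.0]
force: [0.3, 0.9, 0.1]
grip_width: 0.996
grip_force: 0.0Traceback (most recent call last):
  File "g.py", line 11, in <module>
    if __name__=="__main__": rep(sys.argv[1],float(sys.argv[2]))
                             ~~~^^^^^^^^^^^^^^^^^^^^^^^^^^^^^^^^
  File "g.py", line 10, in rep
    print("t",round(s["time_s"],1),"tcp",p.round(1),"units",d.round(2),"turn",np.degrees(R.from_matrix(Rm.T@want).as_rotvec()/8).round(2),"F",s["force"].round(1),"grip",s["grip_width"].round(3),s["grip_force"].round(1))
                                                                                                                                                                         ^^^^^^^^^^^^^^^^^^^^^
AttributeError: 'float' object has no attribute 'round'
```

```bash
sed -i 's/s\["grip_width"\].round(3),s\["grip_force"\].round(1)/round(s["grip_width"],3),round(s["grip_force"],1)/' g.py
python3 -m crank '[[[-1,-0.3,0,0,0,0,85],[-1,-0.3,0,0,0,0,85],[-1,-0.3,0,0,0,0,85],[-1,-0.3,0,0,0,0,85],[-1,-0.3,0,0,0,0,85],[-1,-0.3,0,0,0,0,85],[-1,-0.3,0,0,0,0,85],[-1,-0.3,0,0,0,0,85]]]' >/dev/null
python3 g.py f250 121
```

```text
t 1.7 tcp [506.9   1.6 268.5] units [-9.   -3.04  5.9 ] turn [-0. -0. -0.] F [ 0.9  0.3 -0.1] grip 1.0 0.0
```

```bash

python3 -m crank '[[[-1,-0.4,0,0,0,0,85],[-1,-0.4,0,0,0,0,85],[-1,-0.4,0,0,0,0,85],[-1,-0.4,0,0,0,0,85],[-1,-0.4,0,0,0,0,85],[-1,-0.4,0,0,0,0,85],[-1,-0.4,0,0,0,0,85],[-1,-0.2,0,0,0,0,85]]]' >/dev/null
python3 -m crank '[[[-1,0,0,0,0,0,85],[0,0,0,0,0,0,85],[0,0,0,0,0,0,85],[0,0,0,0,0,0,85],[0,0,0,0,0,0,85],[0,0,0,0,0,0,85],[0,0,0,0,0,0,85],[0,0,0,0,0,0,85]]]' >/dev/null
python3 g.py f250 121
python3 - <<'E'
from h import *
a=capture("scene")[95:235,170:310]; b=capture("top")[135:225,215:365]
a=cv2.resize(a,(420,420),interpolation=3); b=cv2.resize(b,(375,225),interpolation=3)
o=np.zeros((420,795,3),np.uint8);o[:,:420]=a;o[:225,420:]=b;cv2.imwrite("pics/p5.png",o)
E
```

```text
t 3.3 tcp [ 543.8 -231.5  268.9] units [-0.04 -0.06  5.92] turn [ 0.  0. -0.] F [0.5 0.5 0.2] grip 0.995 0.0
```

View pics/p5.png

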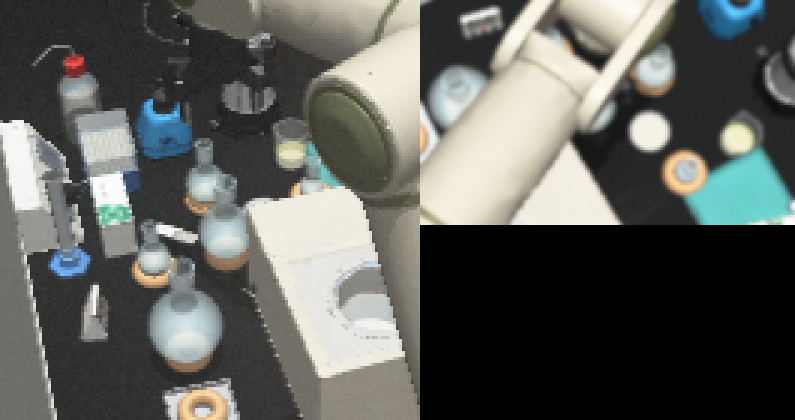

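The arm is clear. The black gripper hangs above the 250, whose mouth is at crop (228,185), and nothing has been disturbed. Descending with a force check before closing.

```bash

python3 -m crank '[[[0,0,1,0,0,0,85],[0,0,1,0,0,0,85],[0,0,1,0,0,0,85],[0,0,0.8,0,0,0,85],[0,0,0.6,0,0,0,85],[0,0,0.6,0,0,0,85],[0,0,0.5,0,0,0,85],[0,0,0.4,0,0,0,85]]]' 30 >/dev/null
python3 g.py f250 121
python3 -m crank '[[[0,0,0,0,0,0,60],[0,0,0,0,0,0,45],[0,0,0,0,0,0,25],[0,0,0,0,0,0,25],[0,0,0,0,0,0,25],[0,0,0,0,0,0,25],[0,0,0,0,0,0,25],[0,0,0,0,0,0,25]]]' 30 >/dev/null
python3 g.py f250 121
```

```text
t 4.2 tcp [ 543.7 -231.6  120.5] units [-0.03 -0.06 -0.02] turn [-0. -0. -0.] F [0.1 0.2 0.2] grip 0.994 0.0
t 5.0 tcp [ 544.1 -231.9  122.1] units [-0.02 -0.07  0.04] turn [ 0.    0.01 -0.  ] F [-0.7  0.2  5.5] grip 0.364 29.7
```

Gripped at a width of 31 mm, which matches the neck. Lifting and carrying over the 500.

```bash

python3 -m crank '[[[0,0,-0.3,0,0,0,25],[0,0,-0.6,0,0,0,25],[0,0,-1,0,0,0,25],[0,0,-1,0,0,0,25],[0,0,-1,0,0,0,25],[0,0,-1,0,0,0,25],[0,0,-1,0,0,0,25],[0,0,-1,0,0,0,25]]]' 30 >/dev/null
python3 -m crank '[[[0,0,-1,0,0,0,25],[0,0,-0.6,0,0,0,25],[0,0,0,0,0,0,25],[0.2,0,0,0,0,0,25],[0.5,0,0,0,0,0,25],[0.8,0.1,0,0,0,0,25],[0.8,0.3,0,0,0,0,25],[0.8,0.4,0,0,0,0,25]]]' 30 >/dev/null
python3 g.py s1 123
python3 -m crank '[[[0.8,0.4,0,0,0,0,25],[0.8,0.4,0,0,0,0,25],[0.8,0.4,0,0,0,0,25],[0.8,0.4,0,0,0,0,25],[0.8,0.4,0,0,0,0,25],[0.8,0.4,0,0,0,0,25],[0.8,0.3,0,0,0,0,25],[0.8,0.2,0,0,0,0,25]]]' 30 >/dev/null
python3 g.py s1 123
```

```text
t 6.6 tcp [ 525.1 -152.5  332.4] units [7.98 2.9  8.39] turn [-0.01 -0.02 -0.01] F [ 0.7  0.6 -1.1] grip 0.368 29.9
t 7.4 tcp [515.9  23.  332.3] units [1.58 0.01 8.37] turn [-0.01 -0.01 -0.  ] F [ 0.5 -0.7 -1.4] grip 0.367 30.0
```

```bash

python3 -m crank '[[[0.6,0,0,0,0,0,25],[0.5,0,0,0,0,0,25],[0.3,0,0,0,0,0,25],[0.18,0,0,0,0,0,25],[0,0,0,0,0,0,25],[0,0,0.5,0,0,0,25],[0,0,1,0,0,0,25],[0,0,1,0,0,0,25]]]' 30 >/dev/null
python3 -m crank '[[[0,0,1,0,0,0,25],[0,0,1,0,0,0,25],[0,0,1,0,0,0,25],[0,0,0.8,0,0,0,25],[0,0,0.5,0,0,0,25],[0,0,0.3,0,0,0,25],[0,0,0,0,0,0,25],[0,0,0,0,0,0,25]]]' 30 >/dev/null
python3 g.py s1 124
python3 - <<'E'
from h import *
a=capture("scene")[150:330,190:310]; b=capture("top")[130:250,130:290]
a=cv2.resize(a,(360,540),interpolation=3); b=cv2.resize(b,(430,322),interpolation=3)
o=np.zeros((540,790,3),np.uint8);o[:,:360]=a;o[:322,360:]=b;cv2.imwrite("pics/p6.png",o)
E
```

```text
t 9.0 tcp [498.9  56.6 156.8] units [ 0.09 -0.03  1.31] turn [ 0.01  0.   -0.01] F [ 0.5 -0.3 -1.2] grip 0.365 30.0
```

View pics/p6.png

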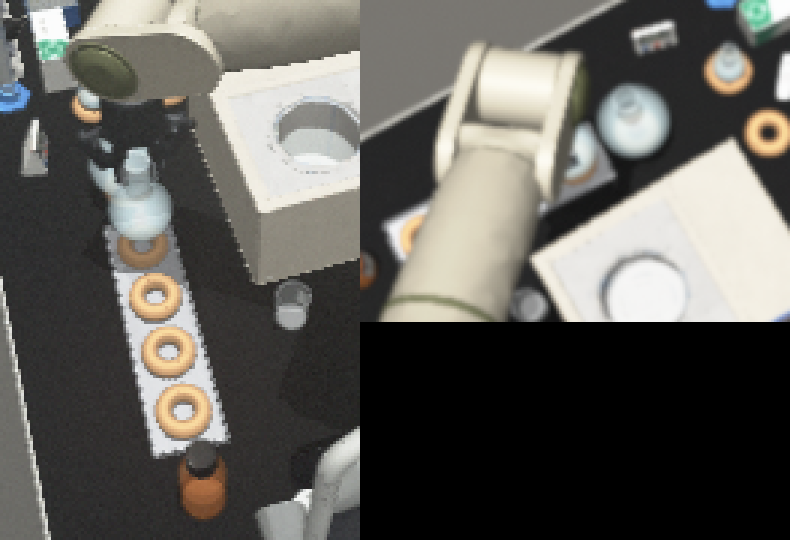

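The 250 hangs upright above its ring, with the ball at crop (140,205) and the ring at (143,247). The 500 is untouched. In this scene view the rings are at (242,249), (246,267) and (251,287), which lets me cross-check the seats before lowering.

```bash
python3 - <<'E'
from h import *
for p,s in(((242,248.7),(171.8+18.7,199)),((246.3,267),(171.8,208.4)),((251.3,286.7),(153.1,218))): print(tri(p,s)[0].round(1),round(tri(p,s)[1],1),atz("scene",*p,15).round(1))
E
python3 -m crank '[[[0,0,0.4,0,0,0,25],[0,0,0.3,0,0,0,25],[0,0,0.2,0,0,0,25],[0,0,0.1,0,0,0,25],[0,0,0.1,0,0,0,25],[0,0,0.08,0,0,0,25],[0,0,0,0,0,0,25],[0,0,0,0,0,0,25]]]' 30 >/dev/null
python3 g.py s1 124
```

```text
[459.5 131.9  13.3] 1.9 [458.2 133.   15. ]
[421.9 204.7  13.1] 1.1 [421.  205.7  15. ]
[383.6 276.7  12.8] 1.0 [382.8 277.8  15. ]
t 9.9 tcp [498.6  56.9 126.9] units [ 0.08 -0.02  0.12] turn [ 0.  0. -0.] F [-0.1 -0.  -1.2] grip 0.366 30.0
```

```bash

python3 -m crank '[[[0.06,0,0.06,0,0,0,25],[0,0,0.06,0,0,0,25],[0,0,0,0,0,0,25],[0,0,0,0,0,0,34],[0,0,0,0,0,0,38],[0,0,0,0,0,0,45],[0,0,0,0,0,0,60],[0,0,0,0,0,0,70]]]' 30 >/dev/null
python3 g.py s1 124
python3 -m crank '[[[0,0,0,0,0,0,70],[0,0,-0.4,0,0,0,70],[0,0,-0.8,0,0,0,70],[0,0,-1,0,0,0,70],[0,0,-1,0,0,0,70],[0,0,-1,0,0,0,70],[0,0,-1,0,0,0,70],[0,0,-1,0,0,0,70]]]' 30 >/dev/null
python3 g.py f100 90
```

```text
t 10.7 tcp [497.8  58.2 123.7] units [ 0.01 -0.02 -0.01] turn [-0. -0. -0.] F [-0.5 -0.3 -0.9] grip 0.818 0.0
t 11.5 tcp [497.6  58.2 280.7] units [-16.08  -3.46   7.63] turn [ 0.  0. -0.] F [ 0.7 -0.1  0.3] grip 0.82 0.0
```

```bash

python3 -m crank '[[[-1,-0.2,0,0,0,0,70],[-1,-0.2,0,0,0,0,70],[-1,-0.2,0,0,0,0,70],[-1,-0.2,0,0,0,0,70],[-1,-0.2,0,0,0,0,70],[-1,-0.2,0,0,0,0,70],[-1,-0.2,0,0,0,0,70],[-1,-0.2,0,0,0,0,70]]]' 30 >/dev/null
python3 -m crank '[[[-1,-0.2,0,0,0,0,70],[-1,-0.2,0,0,0,0,70],[-1,-0.2,0,0,0,0,70],[-1,-0.2,0,0,0,0,70],[-1,-0.2,0,0,0,0,70],[-1,-0.3,0,0,0,0,70],[-1,-0.3,0,0,0,0,70],[-1,-0.3,0,0,0,0,70]]]' 30 >/dev/null
python3 -m crank '[[[0,0,0,0,0,0,70],[0,0,1,0,0,0,70],[0,0,1,0,0,0,70],[0,0,1,0,0,0,70],[0,0,1,0,0,0,70],[0,0,0.5,0,0,0,70],[0,0,0.2,0,0,0,70],[0,0,0,0,0,0,70]]]' 30 >/dev/null
python3 g.py f100 90
```

```text
t 13.9 tcp [ 604.3 -337.1  161.9] units [-0.08  0.03  2.88] turn [ 0.  0. -0.] F [-0.3 -0.5  0.4] grip 0.823 0.0
```

```bash

python3 -m crank '[[[-0.08,0.03,0.5,0,0,0,70],[0,0,0.6,0,0,0,70],[0,0,0.6,0,0,0,70],[0,0,0.5,0,0,0,70],[0,0,0.4,0,0,0,70],[0,0,0.28,0,0,0,70],[0,0,0,0,0,0,70],[0,0,0,0,0,0,70]]]' 30 >/dev/null
python3 g.py f100 90
python3 -m crank '[[[0,0,0,0,0,0,50],[0,0,0,0,0,0,35],[0,0,0,0,0,0,18],[0,0,0,0,0,0,18],[0,0,0,0,0,0,18],[0,0,0,0,0,0,18],[0,0,0,0,0,0,18],[0,0,0,0,0,0,18]]]' 25 >/dev/null
python3 g.py f100 90
python3 -m crank '[[[0,0,-0.3,0,0,0,18],[0,0,-0.6,0,0,0,18],[0,0,-1,0,0,0,18],[0,0,-1,0,0,0,18],[0,0,-1,0,0,0,18],[0,0,-1,0,0,0,18],[0,0,-1,0,0,0,18],[0,0,-1,0,0,0,18]]]' 25 >/dev/null
python3 -m crank '[[[0,0,-1,0,0,0,18],[0,0,-0.6,0,0,0,18],[0.2,0,0,0,0,0,18],[0.5,0,0,0,0,0,18],[0.8,0.1,0,0,0,0,18],[0.8,0.2,0,0,0,0,18],[0.9,0.2,0,0,0,0,18],[0.9,0.2,0,0,0,0,18]]]' 25 >/dev/null
python3 g.py s2 92
```

```text
t 14.7 tcp [ 605.9 -338.8   89.8] units [ 0.01  0.01 -0.01] turn [ 0.    0.01 -0.  ] F [-0.3 -0.6 -0.6] grip 0.819 0.0
t 15.5 tcp [ 606.  -338.6   89.7] units [ 0.01  0.   -0.01] turn [ 0.  0. -0.] F [2.4 2.1 4.9] grip 0.283 24.8
t 17.1 tcp [ 573.1 -238.3  301. ] units [15.2   2.77  8.38] turn [-0.01 -0.01 -0.  ] F [ 0.  -0.1 -1. ] grip 0.285 24.6
```

```bash

python3 -m crank '[[[1,0.2,0,0,0,0,18],[1,0.2,0,0,0,0,18],[1,0.2,0,0,0,0,18],[1,0.2,0,0,0,0,18],[1,0.2,0,0,0,0,18],[1,0.2,0,0,0,0,18],[1,0.2,0,0,0,0,18],[1,0.2,0,0,0,0,18]]]' 25 >/dev/null
python3 -m crank '[[[1,0.2,0,0,0,0,18],[1,0.2,0,0,0,0,18],[1,0.2,0,0,0,0,18],[1,0.2,0,0,0,0,18],[1,0.2,0,0,0,0,18],[0.7,0.2,0,0,0,0,18],[0.4,0,0,0,0,0,18],[0.1,0,0,0,0,0,18]]]' 25 >/dev/null
python3 g.py s2 92
python3 -m crank '[[[0,0,0,0,0,0,18],[0,0,1,0,0,0,18],[0,0,1,0,0,0,18],[0,0,1,0,0,0,18],[0,0,1,0,0,0,18],[0,0,1,0,0,0,18],[0,0,1,0,0,0,18],[0,0,0.8,0,0,0,18]]]' 25 >/dev/null
python3 g.py s2 92
```

```text
t 18.7 tcp [472.1 108.3 301.5] units [ 1.04 -0.02  8.38] turn [-0.01 -0.    0.  ] F [-0.4 -0.1 -0.5] grip 0.284 24.6
t 19.5 tcp [472.5 107.3 130.4] units [ 1.08 -0.02  1.54] turn [-0.01 -0.01 -0.01] F [-2.2  3.4  1.5] grip 0.286 24.8
```

I chained that descent without allowing for the 26 mm still to go along the row. The force reading suggests the 100's ball is touching the 250. Backing straight up and looking.

```bash

python3 -m crank '[[[0,0,-0.5,0,0,0,18],[0,0,-1,0,0,0,18],[0,0,-1,0,0,0,18],[0,0,-1,0,0,0,18],[0,0,-0.6,0,0,0,18],[0,0,0,0,0,0,18],[0,0,0,0,0,0,18],[0,0,0,0,0,0,18]]]' 25 >/dev/null
python3 g.py s2 92
python3 - <<'E'
from h import *
a=capture("scene")[150:330,190:310]; b=capture("top")[130:250,130:290]
a=cv2.resize(a,(360,540),interpolation=3); b=cv2.resize(b,(430,322),interpolation=3)
o=np.zeros((540,790,3),np.uint8);o[:,:360]=a;o[:322,360:]=b;cv2.imwrite("pics/p7.png",o)
E
```

```text
t 20.3 tcp [472.6 107.5 233.1] units [ 1.07 -0.02  5.64] turn [-0.01 -0.01 -0.01] F [-0.9  0.1 -0.2] grip 0.288 25.0
```

View pics/p7.png

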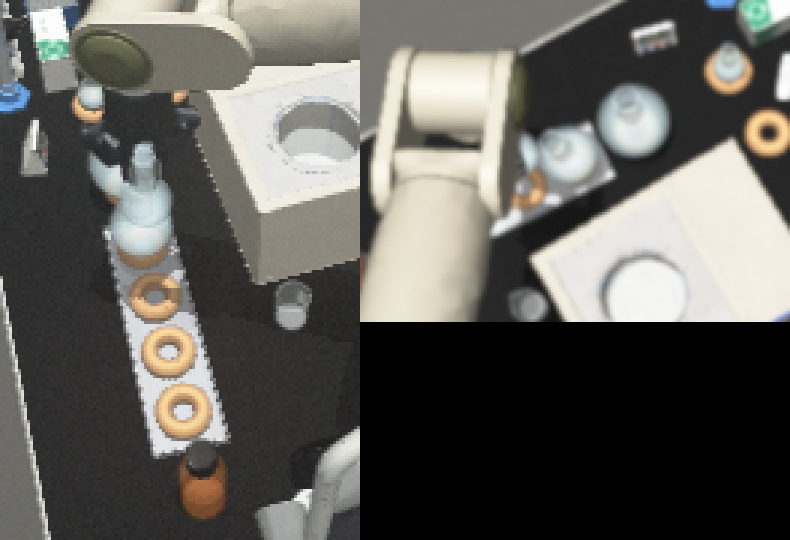

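The contact did no harm: the 250 is upright in its ring (ball at crop (567,155) in the top inset), and the 100 still hangs straight in the grip. Moving over seat 2 before lowering.

```bash

python3 -m crank '[[[0.3,0,0,0,0,0,18],[0.4,0,0,0,0,0,18],[0.27,0,0,0,0,0,18],[0.1,0,0,0,0,0,18],[0,0,0,0,0,0,18],[0,0,0,0,0,0,18],[0,0,0,0,0,0,18],[0,0,0,0,0,0,18]]]' 25 >/dev/null
python3 g.py s2 92
```

```text
t 21.2 tcp [460.8 131.4 234.3] units [ 0.01 -0.05  5.69] turn [-0.    0.   -0.01] F [-0.4 -1.1 -0.6] grip 0.284 25.0
```

```bash

python3 -m crank '[[[0,-0.05,0.5,0,0,0,18],[0,0,1,0,0,0,18],[0,0,1,0,0,0,18],[0,0,1,0,0,0,18],[0,0,1,0,0,0,18],[0,0,0.5,0,0,0,18],[0,0,0.2,0,0,0,18],[0,0,0,0,0,0,18]]]' 25 >/dev/null
python3 g.py s2 92
python3 - <<'E'
from h import *
a=capture("scene")[150:330,190:310]; b=capture("top")[130:250,130:290]
a=cv2.resize(a,(360,540),interpolation=3); b=cv2.resize(b,(430,322),interpolation=3)
o=np.zeros((540,790,3),np.uint8);o[:,:360]=a;o[:322,360:]=b;cv2.imwrite("pics/p8.png",o)
E
```

```text
t 22.0 tcp [459.5 130.9 104.1] units [0.01 0.   0.49] turn [-0. -0. -0.] F [-0.9  0.4 -0.2] grip 0.283 25.0
```

View pics/p8.png

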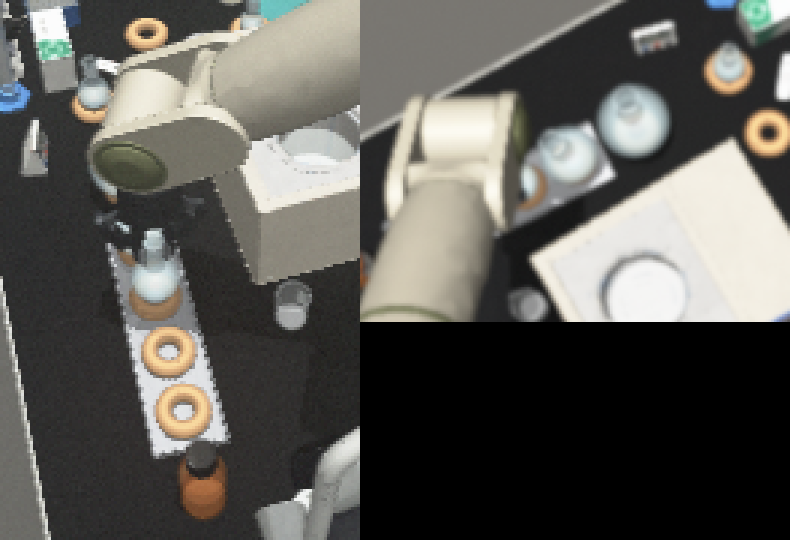

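The 100 is upright just above ring 2 (ball at crop (155,280), ring at (155,297)). Lowering and releasing.

```bash

python3 -m crank '[[[0,0,0.15,0,0,0,18],[0,0,0.12,0,0,0,18],[0,0,0.1,0,0,0,18],[0,0,0.06,0,0,0,18],[0,0,0.04,0,0,0,18],[0,0,0,0,0,0,18],[0,0,0,0,0,0,18],[0,0,0,0,0,0,18]]]' 25 >/dev/null
python3 g.py s2 92
```

```text
t 22.9 tcp [459.8 131.   92.7] units [ 0.01 -0.01  0.03] turn [ 0.  0. -0.] F [0.9 0.7 1.6] grip 0.283 25.1
```

```bash

python3 -m crank '[[[0,0,0,0,0,0,25],[0,0,0,0,0,0,28],[0,0,0,0,0,0,32],[0,0,0,0,0,0,45],[0,0,0,0,0,0,60],[0,0,0,0,0,0,60],[0,0,-0.3,0,0,0,60],[0,0,-0.7,0,0,0,60]]]' 25 >/dev/null
python3 -m crank '[[[0,0,-1,0,0,0,60],[0,0,-1,0,0,0,60],[0,0,-1,0,0,0,60],[0,0,-1,0,0,0,60],[0,0,-1,0,0,0,60],[0,0,-1,0,0,0,60],[0,0,-0.8,0,0,0,60],[0,0,0,0,0,0,60]]]' 25 >/dev/null
python3 g.py f50 70
```

```text
t 24.5 tcp [460.3 131.1 290.4] units [-14.06   0.78   8.85] turn [ 0.03  0.02 -0.  ] F [ 0.2 -0.2 -0.1] grip 0.7 0.0
```

```bash

python3 -m crank '[[[-1,0,0,0,0,0,60],[-1,0,0,0,0,0,60],[-1,0,0,0,0,0,60],[-1,0.1,0,0,0,0,60],[-1,0.1,0,0,0,0,60],[-1,0.1,0,0,0,0,60],[-1,0.1,0,0,0,0,60],[-1,0.1,0,0,0,0,60]]]' 25 >/dev/null
python3 -m crank '[[[-1,0.1,0,0,0,0,60],[-1,0.1,0,0,0,0,60],[-1,0.1,0,0,0,0,60],[-1,0,0,0,0,0,60],[-1,0,0,0,0,0,60],[-1,0,0,0,0,0,60],[0,0,0,0,0,0,60],[0,0,0,0,0,0,60]]]' 25 >/dev/null
python3 g.py f50 70
```

```text
t 26.1 tcp [ 638.1 -170.5  286.5] units [-0.11  0.07  8.66] turn [-0.01 -0.01 -0.01] F [0.1 0.3 0.4] grip 0.703 0.0
```

```bash

python3 -m crank '[[[-0.11,0.07,1,0,0,0,60],[0,0,1,0,0,0,60],[0,0,1,0,0,0,60],[0,0,1,0,0,0,60],[0,0,1,0,0,0,60],[0,0,0.5,0,0,0,60],[0,0,0,0,0,0,60],[0,0,0,0,0,0,60]]]' 25 >/dev/null
python3 g.py f50 70
python3 -m crank '[[[0,0,0.5,0,0,0,60],[0,0,0.7,0,0,0,60],[0,0,0.6,0,0,0,60],[0,0,0.5,0,0,0,60],[0,0,0.4,0,0,0,60],[0,0,0.3,0,0,0,60],[0,0,0.1,0,0,0,60],[0,0,0,0,0,0,60]]]' 25 >/dev/null
python3 g.py f50 70
```

```text
t 26.9 tcp [ 641.5 -172.   151.3] units [ 0.02 -0.04  3.25] turn [0.01 0.01 0.  ] F [0.4 0.4 0.5] grip 0.703 0.0
t 27.7 tcp [ 641.2 -172.2   72.5] units [ 0.02 -0.02  0.1 ] turn [-0. -0. -0.] F [ 0.8 -0.3  0.9] grip 0.699 0.0
```

```bash

python3 -m crank '[[[0,0,0.08,0,0,0,45],[0,0,0,0,0,0,30],[0,0,0,0,0,0,15],[0,0,0,0,0,0,15],[0,0,0,0,0,0,15],[0,0,0,0,0,0,15],[0,0,0,0,0,0,15],[0,0,0,0,0,0,15]]]' 22 >/dev/null
python3 g.py f50 70
python3 -m crank '[[[0,0,-0.3,0,0,0,15],[0,0,-0.6,0,0,0,15],[0,0,-1,0,0,0,15],[0,0,-1,0,0,0,15],[0,0,-1,0,0,0,15],[0,0,-1,0,0,0,15],[0,0,-1,0,0,0,15],[0,0,-1,0,0,0,15]]]' 22 >/dev/null
python3 -m crank '[[[0,0,-1,0,0,0,15],[0,0,-0.6,0,0,0,15],[0.2,0,0,0,0,0,15],[0.5,0,0,0,0,0,15],[0.8,0,0,0,0,0,15],[0.9,0,0,0,0,0,15],[1,-0.1,0,0,0,0,15],[1,-0.1,0,0,0,0,15]]]' 22 >/dev/null
python3 g.py s3 72
```

```text
t 28.5 tcp [ 641.3 -172.3   70.9] units [ 0.02 -0.02  0.03] turn [ 0.  0. -0.] F [-1.   0.3  2.4] grip 0.249 24.4
t 30.1 tcp [584.9 -75.6 282.3] units [12.92 -0.64  8.43] turn [-0.01 -0.01 -0.  ] F [ 0.4 -0.1 -0.7] grip 0.25 24.2
```

```bash

python3 -m crank '[[[1,-0.1,0,0,0,0,15],[1,-0.1,0,0,0,0,15],[1,-0.1,0,0,0,0,15],[1,-0.1,0,0,0,0,15],[1,-0.1,0,0,0,0,15],[1,0,0,0,0,0,15],[1,0,0,0,0,0,15],[1,0,0,0,0,0,15]]]' 22 >/dev/null
python3 -m crank '[[[1,0,0,0,0,0,15],[1,0,0,0,0,0,15],[1,0,0,0,0,0,15],[0.7,0,0,0,0,0,15],[0.5,0,0,0,0,0,15],[0.2,0,0,0,0,0,15],[0,0,0,0,0,0,15],[0,0,0,0,0,0,15]]]' 22 >/dev/null
python3 g.py s3 72
```

```text
t 31.7 tcp [432.6 192.2 282.9] units [ 0.61 -0.17  8.44] turn [-0.    0.   -0.01] F [ 0.7 -0.6 -2. ] grip 0.249 24.2
```

```bash

python3 -m crank '[[[0.3,-0.1,0,0,0,0,15],[0.2,-0.07,0,0,0,0,15],[0.11,0,0,0,0,0,15],[0,0,0,0,0,0,15],[0,0,0.5,0,0,0,15],[0,0,1,0,0,0,15],[0,0,1,0,0,0,15],[0,0,0.8,0,0,0,15]]]' 22 >/dev/null
python3 g.py s3 72
```

```text
t 32.5 tcp [421.4 204.1 199.3] units [-0.02  0.01  5.09] turn [-0.01 -0.   -0.  ] F [0.3 0.7 0.3] grip 0.25 24.2
```

```bash

python3 -m crank '[[[0,0,1,0,0,0,15],[0,0,1,0,0,0,15],[0,0,1,0,0,0,15],[0,0,0.8,0,0,0,15],[0,0,0.5,0,0,0,15],[0,0,0.2,0,0,0,15],[0,0,0,0,0,0,15],[0,0,0,0,0,0,15]]]' 22 >/dev/null
python3 g.py s3 72
python3 -m crank '[[[0,0,0.15,0,0,0,15],[0,0,0.1,0,0,0,15],[0,0,0.1,0,0,0,15],[0,0,0.1,0,0,0,15],[0,0,0.04,0,0,0,15],[0,0,0,0,0,0,15],[0,0,0,0,0,0,15],[0,0,0,0,0,0,15]]]' 22 >/dev/null
python3 g.py s3 72
```

```text
t 33.3 tcp [422.  204.3  88.7] units [-0.01 -0.02  0.67] turn [ 0.01  0.   -0.  ] F [ 0.4 -0.2 -1. ] grip 0.249 24.2
t 34.1 tcp [421.6 204.3  75.9] units [-0.02 -0.    0.15] turn [ 0.  0. -0.] F [-0.5  0.5 -0.5] grip 0.248 24.2
```

```bash

python3 -m crank '[[[0,0,0.06,0,0,0,15],[0,0,0.05,0,0,0,15],[0,0,0,0,0,0,15],[0,0,0,0,0,0,22],[0,0,0,0,0,0,25],[0,0,0,0,0,0,30],[0,0,0,0,0,0,45],[0,0,0,0,0,0,60]]]' 22 >/dev/null
python3 -m crank '[[[0,0,-0.3,0,0,0,60],[0,0,-0.8,0,0,0,60],[0,0,-1,0,0,0,60],[0,0,-1,0,0,0,60],[0,0,-1,0,0,0,60],[0,0,-1,0,0,0,60],[0,0,-1,0,0,0,60],[0,0,-1,0,0,0,60]]]' 22 >/dev/null
python3 -m crank '[[[0,0,-1,0,0,0,60],[-1,0,-0.5,0,0,0,60],[-1,0,0,0,0,0,60],[-1,0,0,0,0,0,60],[-1,0,0,0,0,0,60],[-1,0,0,0,0,0,60],[-1,0,0,0,0,0,60],[-1,0,0,0,0,0,60]]]' 22 >/dev/null
python3 g.py f25 56
```

```text
t 36.5 tcp [502.3  48.  288.6] units [-14.26 -10.12   9.3 ] turn [ 0.  0. -0.] F [ 1.2 -0.5  0.4] grip 0.705 0.0
```

```bash

python3 -m crank '[[[-1,-0.2,0,0,0,0,60],[-1,-0.3,0,0,0,0,60],[-1,-0.4,0,0,0,0,60],[-1,-0.5,0,0,0,0,60],[-1,-0.6,0,0,0,0,60],[-1,-0.8,0,0,0,0,60],[-1,-0.9,0,0,0,0,60],[-1,-0.9,0,0,0,0,60]]]' 22 >/dev/null
python3 -m crank '[[[-1,-0.9,0,0,0,0,60],[-1,-0.9,0,0,0,0,60],[-1,-0.9,0,0,0,0,60],[-1,-0.9,0,0,0,0,60],[-1,-0.9,0,0,0,0,60],[-1,-0.9,0,0,0,0,60],[-0.2,-0.1,0,0,0,0,60],[0,0,0,0,0,0,60]]]' 22 >/dev/null
python3 g.py f25 56
python3 -c "from rig import *;print(sense()['joints'].round(2))"
python3 - <<'E'
from h import *
a=capture("scene")[95:315,170:330]; b=capture("top")[130:250,130:360]
a=cv2.resize(a,(400,550),interpolation=3); b=cv2.resize(b,(400,209),interpolation=3)
o=np.zeros((550,800,3),np.uint8);o[:,:400]=a;o[:209,400:]=b;cv2.imwrite("pics/p9.png",o)
E
```

```text
t 38.1 tcp [ 441.  -382.9  288. ] units [-0.09 -0.01  9.28] turn [ 0.   -0.   -0.01] F [0.5 0.2 0.5] grip 0.703 0.0
[-0.92  0.42  1.21  0.    1.52 -1.39]
```

View pics/p9.png

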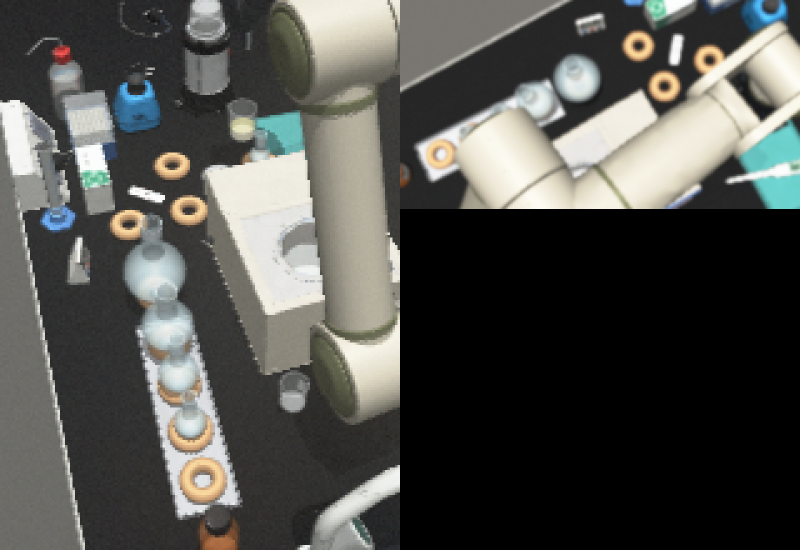

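The row so far reads 500, 250, 100, 50, all upright, with the empty ring 4 at crop (203,480). Before lowering onto the 25, I'll triangulate the elbow and wrist to check that the forearm clears the box.

```bash
python3 - <<'E'
from h import *
print("elbow",tri((312,243),(196,225)),"wrist",tri((304,115),(352,172)))
print("box corners",[atz("top",x,y,179)[:2].round() for x,y in((301,237),(230,282),(195,222))])
E
```

```text
elbow (array([271.5665109 ,  96.3685018 , 123.28445483]), np.float64(146.9500045802435)) wrist (array([ 410.67433837, -431.88300678,  296.54056448]), np.float64(174.17337094415444))
box corners [array([ 298., -290.]), array([145., -47.]), array([349.,  80.])]
```

The two outlines don't mark the same points, so that triangulation is unusable. The joint readings fit a 2-link arm instead, which puts the wrist about 340 mm above the TCP. The forearm therefore stays well above the 179 mm box. Descending.

```bash

python3 -m crank '[[[-0.09,0,0.5,0,0,0,60],[0,0,1,0,0,0,60],[0,0,1,0,0,0,60],[0,0,1,0,0,0,60],[0,0,1,0,0,0,60],[0,0,1,0,0,0,60],[0,0,0.4,0,0,0,60],[0,0,0,0,0,0,60]]]' 22 >/dev/null
python3 g.py f25 56
python3 -m crank '[[[0,0,0.5,0,0,0,60],[0,0,0.7,0,0,0,60],[0,0,0.6,0,0,0,60],[0,0,0.5,0,0,0,60],[0,0,0.4,0,0,0,60],[0,0,0.3,0,0,0,60],[0,0,0.2,0,0,0,60],[0,0,0,0,0,0,60]]]' 22 >/dev/null
python3 g.py f25 56
```

```text
t 39.0 tcp [ 442.1 -383.5  139.3] units [-0.06 -0.04  3.33] turn [-0.   -0.02  0.  ] F [-0.2 -0.5  1. ] grip 0.703 0.0
t 39.8 tcp [ 442.2 -384.4   60.2] units [-0.01 -0.03  0.17] turn [-0. -0. -0.] F [-0.1 -0.1 -0.3] grip 0.703 0.0
```

```bash

python3 -m crank '[[[0,0,0.15,0,0,0,45],[0,0,0,0,0,0,30],[0,0,0,0,0,0,13],[0,0,0,0,0,0,13],[0,0,0,0,0,0,13],[0,0,0,0,0,0,13],[0,0,0,0,0,0,13],[0,0,0,0,0,0,13]]]' 22 >/dev/null
python3 g.py f25 56
python3 -m crank '[[[0,0,-0.3,0,0,0,13],[0,0,-0.6,0,0,0,13],[0,0,-1,0,0,0,13],[0,0,-1,0,0,0,13],[0,0,-1,0,0,0,13],[0,0,-1,0,0,0,13],[0,0,-1,0,0,0,13],[0,0,-1,0,0,0,13]]]' 22 >/dev/null
python3 -m crank '[[[0,0,-1,0,0,0,13],[0,0,-1,0,0,0,13],[0,0.2,0,0,0,0,13],[0.5,0.5,0,0,0,0,13],[0.8,0.8,0,0,0,0,13],[0.9,0.8,0,0,0,0,13],[1,0.8,0,0,0,0,13],[1,0.8,0,0,0,0,13]]]' 22 >/dev/null
python3 g.py s4 58.5
```

```text
t 40.6 tcp [ 442.5 -384.6   57.1] units [-0.   -0.03  0.04] turn [ 0.  0. -0.] F [2.4 1.2 4.2] grip 0.226 21.9
t 42.2 tcp [ 480.2 -243.8  277.6] units [20.22  6.18  8.82] turn [-0.01 -0.02 -0.  ] F [-0.1 -0.5 -0.3] grip 0.227 21.6
```

```bash

python3 -m crank '[[[1,0.6,0,0,0,0,13],[1,0.6,0,0,0,0,13],[1,0.6,0,0,0,0,13],[1,0.6,0,0,0,0,13],[1,0.6,0,0,0,0,13],[1,0.6,0,0,0,0,13],[1,0.6,0,0,0,0,13],[1,0.6,0,0,0,0,13]]]' 22 >/dev/null
python3 -m crank '[[[1,0.4,0,0,0,0,13],[1,0.2,0,0,0,0,13],[1,0.1,0,0,0,0,13],[1,0,0,0,0,0,13],[1,0,0,0,0,0,13],[1,0,0,0,0,0,13],[1,0,0,0,0,0,13],[1,0,0,0,0,0,13]]]' 22 >/dev/null
python3 g.py s4 59
```

```text
t 43.8 tcp [416.6 173.4 277.8] units [4.26 0.77 8.76] turn [-0.02 -0.01  0.  ] F [-0.5  0.  -0.6] grip 0.226 21.6
```

```bash

python3 -m crank '[[[0.9,0.2,0,0,0,0,13],[0.9,0.2,0,0,0,0,13],[0.9,0.2,0,0,0,0,13],[0.7,0.1,0,0,0,0,13],[0.4,0,0,0,0,0,13],[0.1,0,0,0,0,0,13],[0,0,0,0,0,0,13],[0,0,0,0,0,0,13]]]' 22 >/dev/null
python3 g.py s4 59
```

```text
t 44.6 tcp [389.3 266.1 279.1] units [0.47 0.01 8.8 ] turn [-0.    0.   -0.01] F [ 0.2 -0.3 -1. ] grip 0.227 21.6
```

```bash

python3 -m crank '[[[0.3,0,0,0,0,0,13],[0.17,0,0,0,0,0,13],[0,0,0,0,0,0,13],[0,0,0.5,0,0,0,13],[0,0,1,0,0,0,13],[0,0,1,0,0,0,13],[0,0,1,0,0,0,13],[0,0,0.5,0,0,0,13]]]' 22 >/dev/null
python3 g.py s4 59
python3 -m crank '[[[0,0,1,0,0,0,13],[0,0,1,0,0,0,13],[0,0,0.8,0,0,0,13],[0,0,0.6,0,0,0,13],[0,0,0.4,0,0,0,13],[0,0,0.2,0,0,0,13],[0,0,0,0,0,0,13],[0,0,0,0,0,0,13]]]' 22 >/dev/null
python3 g.py s4 59
```

```text
t 45.4 tcp [383.2 276.7 177.4] units [-0.02  0.04  4.74] turn [-0.02 -0.   -0.  ] F [ 0.2  0.2 -0.9] grip 0.226 21.6
t 46.2 tcp [384.2 277.2  79.9] units [-0.02 -0.02  0.83] turn [ 0.01  0.   -0.  ] F [0.  0.5 0.4] grip 0.227 21.6
```

```bash

python3 -m crank '[[[0,0,0.2,0,0,0,13],[0,0,0.2,0,0,0,13],[0,0,0.15,0,0,0,13],[0,0,0.1,0,0,0,13],[0,0,0.08,0,0,0,13],[0,0,0.05,0,0,0,13],[0,0,0,0,0,0,13],[0,0,0,0,0,0,13]]]' 22 >/dev/null
python3 g.py s4 59
```

```text
t 47.0 tcp [383.9 277.1  59.9] units [-0.02 -0.01  0.03] turn [ 0. -0. -0.] F [-0.2  0.5  0.2] grip 0.224 21.7
```

```bash

python3 -m crank '[[[0,0,0.02,0,0,0,20],[0,0,0,0,0,0,22],[0,0,0,0,0,0,25],[0,0,0,0,0,0,35],[0,0,0,0,0,0,50],[0,0,0,0,0,0,60],[0,0,-0.3,0,0,0,60],[0,0,-0.7,0,0,0,60]]]' 22 >/dev/null
python3 -m crank '[[[0,0,-1,0,0,0,60],[0,0,-1,0,0,0,60],[0,0,-1,0,0,0,60],[0,0,-1,0,0,0,60],[0,0,-1,0,0,0,60],[0,0,-1,0,0,0,60],[0,0,-1,0,0,0,60],[0,0,0,0,0,0,60]]]' 22 >/dev/null
python3 -m crank '[[[0.8,0.8,0,0,0,0,60],[0.8,0.8,0,0,0,0,60],[0.8,0.4,0,0,0,0,60],[0.8,0,0,0,0,0,60],[0.8,0,0,0,0,0,60],[0.5,0,0,0,0,0,60],[0,0,0,0,0,0,60],[0,0,0,0,0,0,60]]]' 22 >/dev/null
python3 g.py s4 59
python3 - <<'E'
from h import *
a=capture("scene")[150:320,190:310]; b=capture("top")[140:250,130:270]
a=cv2.resize(a,(388,550),interpolation=3); b=cv2.resize(b,(400,314),interpolation=3)
o=np.zeros((550,788,3),np.uint8);o[:,:388]=a;o[:314,388:]=b;cv2.imwrite("pics/p10.png",o)
E
```

```text
t 49.4 tcp [376.7 399.5 259.1] units [-4.5  -2.    8.01] turn [-0.  0. -0.] F [ 0.1  0.3 -0. ] grip 0.703 0.0
```

View pics/p10.png

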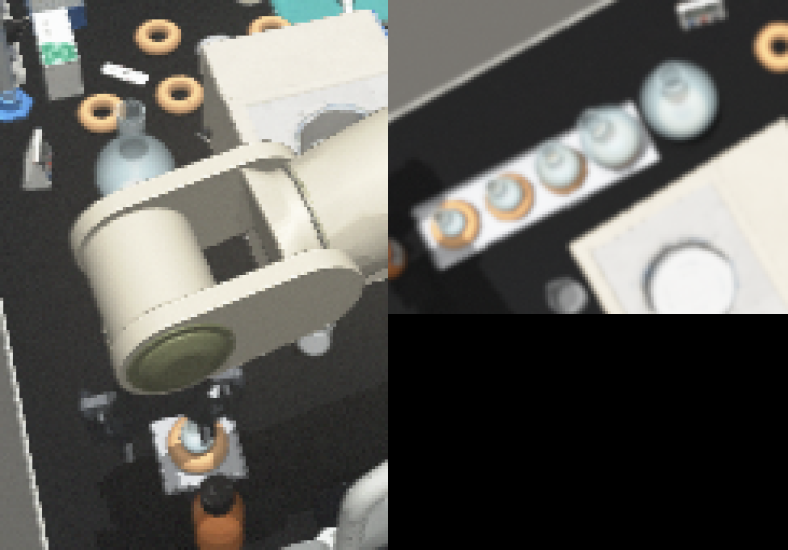

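All four stand in their rings in size order, with mouths at crop (603,125), (557,158), (503,185) and (450,215). I'll check those against upright, seated mouths.

```bash
python3 - <<'E'
from h import *
from g import T
for s,h,p in(("s1",163.3,(603,125)),("s2",131.7,(557,158)),("s3",110,(503,185)),("s4",90.9,(450,215))):
    q=np.array([130+(p[0]-388)/2.857,140+p[1]/2.857]);print(s,(atz("top",*q,h)[:2]-T[s]).round(1))
print(atz("top",130+(672-388)/2.857,140+76/2.857,192).round(1))
E
```

```text
s1 [-7.9 -7.3]
s2 [ -6.6 -17.2]
s3 [ -0.6 -16.7]
s4 [  0.3 -17.2]
[545.9 -37.7 192. ]
```

The offsets are larger than expected, so I'll look closer at the top view and mark where the mouths should be.

```bash
python3 - <<'E'
from h import *
from g import T
im=capture("top");x0,y0,w,h=140,160,110,75;k=7
b=cv2.resize(im[y0:y0+h,x0:x0+w],None,fx=k,fy=k,interpolation=3)
for s,H,zc in(("s1",163.3,61),("s2",131.7,49),("s3",110,40.5),("s4",90.9,33.4)):
    for z,c in((H,(0,0,255)),(zc,(0,255,0))):
        q=(proj("top",[*T[s],z])-[x0,y0]+.5)*k
        cv2.circle(b,tuple(int(t) for t in q),4,c,-1)
cv2.imwrite("pics/p11.png",b)
E
```

```text
(no output)
```

View pics/p11.png

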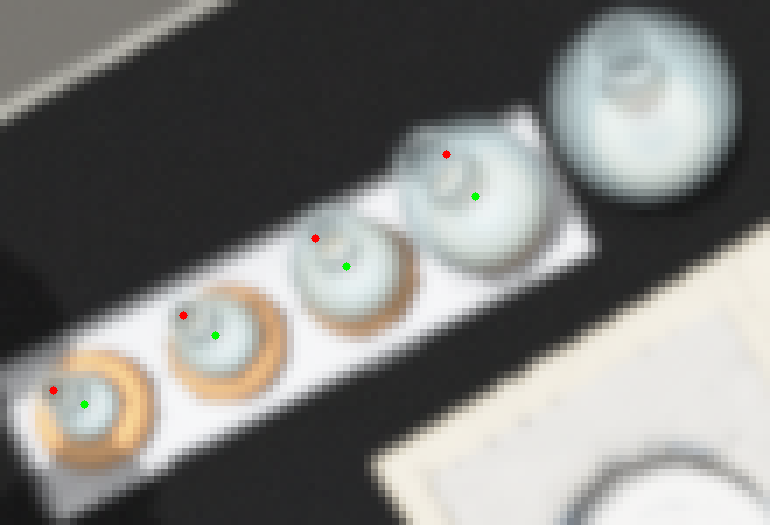

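```bash
python3 - <<'E'
from h import *
from g import T
for s,H,z in(("s1",163.3,61),("s2",131.7,49),("s3",110,40)): print(s,"scene p9 crop mouth",((proj("scene",[*T[s],H])-[170,95])*2.5).round(),"ball",((proj("scene",[*T[s],z])-[170,95])*2.5).round())
p=cv2.imread("pics/p9.png")[270:420,120:220]
a=cv2.resize(p,(400,600),interpolation=3)
b=cv2.resize(capture("top")[172:204,190:222],(400,400),interpolation=3)
b=cv2.convertScaleAbs(b,alpha=1.6,beta=-120)
o=np.zeros((600,800,3),np.uint8);o[:,:400]=a;o[:400,400:]=b
cv2.imwrite("pics/p12.png",o)
E
```

```text
s1 scene p9 crop mouth [165. 285.] ball [168. 324.]
s2 scene p9 crop mouth [177. 341.] ball [179. 371.]
s3 scene p9 crop mouth [189. 396.] ball [190. 421.]
```

View pics/p12.png

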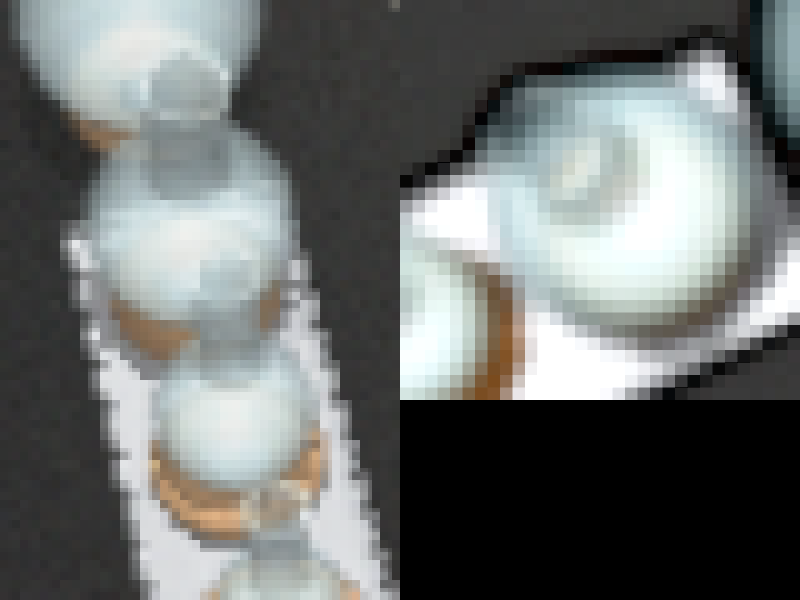

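```bash
python3 - <<'E'
from h import *
for sv in(286,291):
  for tu in((198.8,181.6),(201,181.5)):
    x,e=tri((236.7,95+sv/2.5),tu);d=x[:2]-[497.3,58.3];print(x.round(1),round(e,1),"lean mm",d.round(1),"rad",round(np.linalg.norm(d)/100,2))
b=cv2.imread("pics/top0.png")[155:190,270:305]; cv2.imwrite("pics/p13.png",np.hstack([cv2.convertScaleAbs(cv2.resize(q,(390,390),interpolation=3),alpha=1.3,beta=-40) for q in(b,capture("top")[170:205,187:222])]))
E
```

```text
[491.6  71.6 179.5] 3.9 lean mm [-5.7 13.3] rad 0.14
[494.   65.3 170.8] 4.0 lean mm [-3.3  7. ] rad 0.08
[492.7  73.3 169.7] 6.2 lean mm [-4.6 15. ] rad 0.16
[495.1  66.9 160.9] 6.3 lean mm [-2.2  8.6] rad 0.09
```

View pics/p13.png

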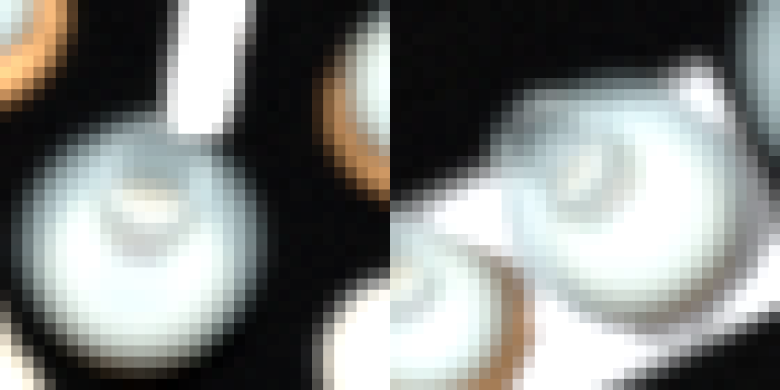

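The 250 leans about 0.1–0.16 rad along the row (limit 0.3), with its ball centred in the ring, and hasn't moved since. The other three stand within a few mm of upright, the 500 has not moved, and the gripper is clear. Handing in.

```bash
python3 -c "
from rig import *
print(finish_job())"
```

```text
the job is handed in; nothing more can be done
None
```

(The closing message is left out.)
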